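Make up a ballast stack to weight on a dial scale

ROBOT

A 7-joint arm with a two-finger parallel gripper is mounted at the origin on the work surface. World frame = base frame: x ahead of the robot, y to its left, z up, the work surface at z = 0. Lengths are in m, angles in rad, forces in N, time in s.
With the tool pointing down it reaches from about 0.4 to 0.75 m from the base axis. Payload 19.5 kg.
Tool frame: the origin (TCP) lies at the very end of the fingers, on their centre line; the grasp point (between the pads) lies 19 mm behind it; z points along the fingers, y is the line along which they close (so a half turn about z gives the same grasp; the last joint's range is limited). The gripper opens to 85 mm and grips with 20 to 120 N. Pads are 22 mm wide; open, the fingers measure 114 mm over their backs; the gripper's body (76 mm by 85 mm) begins 54 mm behind the grasp point. The pads swing forward as they close: fully open they stand 13 mm farther back than shut.
Start: joints at [-1.27, 0.707, -0.028, 1.485, 0.022, 0.951, -0.075], TCP at [0.193, 0.542, 0.231] pointing down, gripper open.
Joint ranges: [-2.71, 2.71], [-0.32, 2.16], [-1.57, 1.52], [0, 2.45], [-1.46, 4.6], [0, 2.02], [-2.83, 2.83]. Speed limits (rad/s): [1.89, 1.89, 2.57, 2.57, 3.01, 3.01, 3.01].

INTERFACE

Orientations are given as a unit quaternion [x, y, z, w].
In Python, from rig import bot gives the robot as it stands.
- The arm moves only by the shell command python3 -m creep 'ROWS' [FORCE]. ROWS is a JSON list that holds a single list of rows (three levels of brackets), with 1 to 10 rows, each of 7 numbers: dx, dy, dz in m, then a rotation vector rx, ry, rz in rad, then the finger opening in m; each row is the pose to reach, as a shift and turn from the pose commanded when the command began, along the tool's axes at that moment; what a row does not reach only later rows make up. A row lasts 1/8 s, in which the tool goes at most 0.0625 m and 0.188 rad, less where a joint would pass 70% of its speed; a pose out of reach is approached as far as the arm can. The fingers move at their own pace and stop on an object; FORCE is the grip in N (left out, the last holds). Time passes only in rows, so rows that do not move let the fingers close. It prints the time, the measured TCP pose, the force, the opening and the grip force at its end. Input that does not fit is refused with a message, and nothing moves.
- bot.state(): the state, without advancing time (a new reading comes with each control period).
- bot.get_image(name): name is "scene" or "top"; returns a dict with "image" (384x512x3 uint8, red, green, blue), "mtx" (3x3 intrinsics, pixels), "k1" (the pictures are not rectified: a ray, as slopes to the right and down, at radius r is drawn at 1 + k1 r^2 times it, then the intrinsics apply), "rvec" (rotation vector, rad) and "tvec" (3), from world to camera coordinates, as OpenCV has them. Camera axes: x right, y down, z forward; pixel columns grow to the right and rows downward; lengths in m; the calibration is good to about 2 mm. A picture is of the moment at which its call begins. There is no depth.
- bot.sign_off(): hands the job in; it is judged then, once.
The state is a dict: "t": time; "joint_positions": joint angles; "qd": joint speeds; "joint_torque": joint torques, N m; "tool_pos": TCP position; "tool_rot": TCP orientation; "ft_force": force on the tool from outside, world axes, zero at the start; "wrist_torque": the same for the moment, N m; "finger_gap": finger opening in m; "gripper_force": force on a finger pad.
Only numpy, scipy, OpenCV 4.12 (cv2) and the standard library are available. Lean on these libraries where they do the work, as an engineer would, in place of code of your own. Each camera call takes 0.05 s, during which the arm holds its last target. There are 200 camera calls.

TASK

A ballast stack for a weight-perception trial is being made up on the dial scale: take steel rings from the tray one at a time, find the carrier's post with the ring's bore and lower each ring over it until it lies flat, then let go and read the dial, until the needle comes to rest within the dark target band; leave the rings you do not need in the tray. Be gentle with the scale: never drive the needle past the last tick of the dial, do not let a ring drop down the post, and leave the bowl, the mug and the emergency-stop box alone.

Things in the scene. Friction and masses are not known exactly. Their poses are not given: they have to be found in the camera images.
- scale: a white mechanical dial scale, fixed. Origin: on the table under the axis of its round steel platform (124 mm across); x points from the platform to the dial. Housing under the platform: 150 x 150, 56 mm high. Platform and all on it sink level together, 1.67 mm per newton (600 N/m), 22 mm of travel, no sideways play. Heights below are for zero load; the start load of 3.1-4.8 N sinks it 5-8 mm
- carrier_foot (a point): fixed point on the platform's axis, 98 mm above the table: level, at zero load, of the carrier foot's top. The carrier (56 mm round aluminium foot, upright 13 mm post, 46 mm tall, tip 144 mm above the table at zero load, tip edge broken 1 mm) does not slide. It stands off-centre: post 3 to 6 mm from this axis in any direction, different each time, not measured: feel for it
- dial (a point): centre of the round dial face, fixed, 137 mm in the scale's +x from the platform axis and 86 mm above the table. The face leans 40 deg back from level, looking up and to the scale's +x. The head is 136 mm across, begins 70 mm from the platform axis and rises to 130 mm. Dark target band just right of the dial's top, as its reader (standing at +x) sees it
- needle (a joint): needle angle, rad, growing clockwise for the reader: 0.4 per newton on the spring (240 per metre of sinking). Platform and carrier count too: it starts at 1.2 to 1.95; a ring adds 0.46 to 0.63. 0 points lower left, 2.4 before the dial's top; ticks end at 4.6; the target band is 2.56 to 3.27. One ring never reaches the band; two or three do
- tray: a shallow grey plastic tray, 200 x 200 x 12 mm, walls and floor 4 mm, fixed to the table, holding the four rings in two rows. Origin: centre of its underside
- ring1: turned steel ring, 44 mm outer diameter, 15 mm bore, 13 mm thick; the four look alike but weigh 119 to 161 g, each unknown. Origin: centre of its underside, z along its axis. At the start it lies flat in the tray, its underside 4 mm above the table, 90 mm from its neighbours centre to centre
- ring2: turned steel ring, 44 mm outer diameter, 15 mm bore, 13 mm thick; the four look alike but weigh 119 to 161 g, each unknown. Origin: centre of its underside, z along its axis. At the start it lies flat in the tray, its underside 4 mm above the table, 90 mm from its neighbours centre to centre
- ring3: turned steel ring, 44 mm outer diameter, 15 mm bore, 13 mm thick; the four look alike but weigh 119 to 161 g, each unknown. Origin: centre of its underside, z along its axis. At the start it lies flat in the tray, its underside 4 mm above the table, 90 mm from its neighbours centre to centre
- ring4: turned steel ring, 44 mm outer diameter, 15 mm bore, 13 mm thick; the four look alike but weigh 119 to 161 g, each unknown. Origin: centre of its underside, z along its axis. At the start it lies flat in the tray, its underside 4 mm above the table, 90 mm from its neighbours centre to centre
- bowl: a black bowl, 160 mm across, 60 mm high, a bystander. Origin: centre of its underside
- mug: a white mug, 76 mm across, 90 mm high, with a handle on its +y side, a bystander. Origin: centre of its underside
- estop: an emergency-stop button on a black box, 75 x 120 mm, 90 mm high, fixed, a bystander. Origin: centre of its underside
There are look-alikes about, which are no part of the job. What is shaped like the ring1 but brown, orange or yellow is not meant.

How it is judged:
On the way:
1. a first ring lies flat over the carrier's post, let go, with the needle at rest below the band (((horizontal distance between ring1 and scale below 0.01 m and height (world z) of ring1 between 0.07 and 0.122 m and angle between ring1's own z axis and vertical below 0.08 rad and contact force between the fingers and ring1 below 0.05 N) or (horizontal distance between ring2 and scale below 0.01 m and height (world z) of ring2 between 0.07 and 0.122 m and angle between ring2's own z axis and vertical below 0.08 rad and contact force between the fingers and ring2 below 0.05 N) or (horizontal distance between ring3 and scale below 0.01 m and height (world z) of ring3 between 0.07 and 0.122 m and angle between ring3's own z axis and vertical below 0.08 rad and contact force between the fingers and ring3 below 0.05 N) or (horizontal distance between ring4 and scale below 0.01 m and height (world z) of ring4 between 0.07 and 0.122 m and angle between ring4's own z axis and vertical below 0.08 rad and contact force between the fingers and ring4 below 0.05 N)) and value of joint needle below 2.55 rad and velocity of joint needle between -0.3 and 0.3 rad/s), for 0.3 s.
At the end, for the whole second after the job is handed in: the needle rests in the band (2.56 to 3.27 rad, 0.04 grace each side); every ring is at rest, either flat around the post (centre within 10 mm of the platform axis, underside below 122 mm, tilt under 0.08 rad) or in the tray (within 125 mm of its centre, underside below 20 mm) (value of joint needle between 2.52 and 3.31 rad and velocity of joint needle between -0.1 and 0.1 rad/s and ((horizontal distance between ring1 and scale below 0.01 m and height (world z) of ring1 between 0.07 and 0.122 m and angle between ring1's own z axis and vertical below 0.08 rad) or (horizontal distance between ring1 and tray below 0.125 m and height (world z) of ring1 below 0.02 m)) and ((horizontal distance between ring2 and scale below 0.01 m and height (world z) of ring2 between 0.07 and 0.122 m and angle between ring2's own z axis and vertical below 0.08 rad) or (horizontal distance between ring2 and tray below 0.125 m and height (world z) of ring2 below 0.02 m)) and ((horizontal distance between ring3 and scale below 0.01 m and height (world z) of ring3 between 0.07 and 0.122 m and angle between ring3's own z axis and vertical below 0.08 rad) or (horizontal distance between ring3 and tray below 0.125 m and height (world z) of ring3 below 0.02 m)) and ((horizontal distance between ring4 and scale below 0.01 m and height (world z) of ring4 between 0.07 and 0.122 m and angle between ring4's own z axis and vertical below 0.08 rad) or (horizontal distance between ring4 and tray below 0.125 m and height (world z) of ring4 below 0.02 m)) and linear speed of each of ring1, ring2, ring3, ring4 below 0.02 m/s); the robot touches nothing.
It fails at once if the needle is driven past the last tick of the dial (4.6 rad, 11.5 N on the scale) (value of joint needle above 4.6 rad).
It fails at once if a ring drops down the post (faster than 0.4 m/s while around it) ((horizontal distance between ring1 and scale below 0.01 m and height (world z) of ring1 below 0.138 m and linear speed of ring1 above 0.4 m/s) or (horizontal distance between ring2 and scale below 0.01 m and height (world z) of ring2 below 0.138 m and linear speed of ring2 above 0.4 m/s) or (horizontal distance between ring3 and scale below 0.01 m and height (world z) of ring3 below 0.138 m and linear speed of ring3 above 0.4 m/s) or (horizontal distance between ring4 and scale below 0.01 m and height (world z) of ring4 below 0.138 m and linear speed of ring4 above 0.4 m/s)).
It fails at once if the bowl or the mug is moved by more than 20 mm (distance of any of bowl, mug from where it was at the start of the episode above 0.02 m).
It fails at once if the robot touches the emergency-stop box (contact force between any of the arm, the fingers and estop above 0.5 N).
It also fails if it takes over 72 s, if anything falls off the work surface, if the arm or the gripper's body presses on something with over 40 N, if the wrist force passes 120 N, or if a joint passes its speed limit or range.

## Working session

There is one attempt and no reset: what is moved stays moved. The work goes in short steps, Python scripts to look and compute and a shell command to move; the robot and the scene stay as the last step left them, time stands still between calls to the robot, and variables do not carry over. Pictures are saved under pics/ and viewed, at most 10 in all, crops included, and the job is handed in when it is done.

```bash
mkdir -p pics; ls; python3 - <<'E'
from rig import bot
import cv2,numpy as np
ims=[]
for n in ("scene","top"):
    d=bot.get_image(n); np.savez(f"{n}.npz",**d)
    cv2.imwrite(f"pics/{n}0.png",d["image"][:,:,::-1])
    print(n,d["mtx"].tolist(),d["k1"],np.round(d["rvec"],3),np.round(d["tvec"],3))
s=bot.state();print(s)
E
```

```text
pics
scene [[358.55166069831904, 0.0, 253.69335533241215], [0.0, 358.55166069831904, 188.2069018217503], [0.0, 0.0, 1.0]] -0.07473215705786447 [ 1.415  1.919 -0.999] [ 0.108 -0.217  1.428]
top [[473.25217468988626, 0.0, 252.06943151961204], [0.0, 473.25217468988626, 195.82558825305313], [0.0, 0.0, 1.0]] -0.02373531555746152 [ 2.056 -2.17   0.217] [0.066 0.556 1.064]
{'t': 0.1, 'joint_positions': array([-1.26970252,  0.70701646, -0.0276051 ,  1.48493684,  0.02203297,
        0.95089775, -0.07550791]), 'qd': array([-1.05165121e-03, -4.27590876e-04, -1.17676045e-04,  6.90088064e-05,
        4.22210435e-04,  3.66205596e-04,  5.31636604e-04]), 'joint_torque': array([ 3.07183851e-03, -8.84287119e+01,  1.23778626e+00, -2.36451924e+01,
        1.72460172e-02,  4.88403151e-03, -1.00922603e-05]), 'tool_pos': array([0.19320481, 0.54132705, 0.23089191]), 'tool_rot': array([ 1.70558339e-01,  9.85347464e-01, -4.74965014e-04, -5.03813398e-05]), 'ft_force': array([-0.29577379,  0.05516765, -0.53045393]), 'wrist_torque': array([-0.03843286, -0.01728762, -0.01899263]), 'gripper_force': 0.0, 'finger_gap': 0.08539699356951838}
```

View pics/scene0.png

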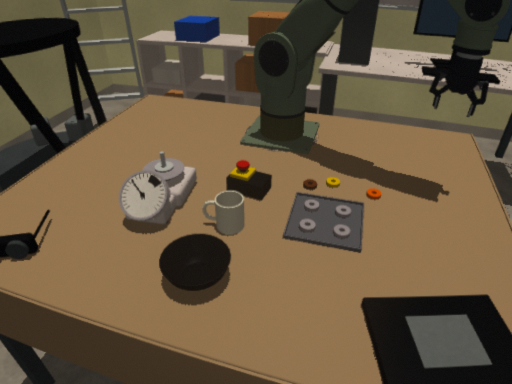

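View pics/top0.png

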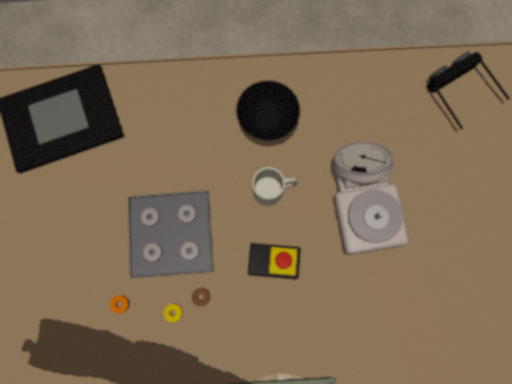

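The scene view shows the scale at about (165,185) with its dial at (145,195), and the tray at (327,220). The top view shows the rings at about (150,216), (187,214), (152,252) and (190,250), the platform at (376,216), the e-stop at (275,261) and the mug at (270,185).

```bash
cat > vis.py <<'E'
import numpy as np,cv2
from rig import bot
def load(n): return dict(np.load(n+".npz"))
def grab(n,save=None):
    d=bot.get_image(n)
    if save: cv2.imwrite(f"pics/{save}.png",d["image"][:,:,::-1])
    return d
def ray(d,px):
    R=cv2.Rodrigues(d["rvec"])[0]; K=d["mtx"]; t=d["tvec"].ravel()
    u=cv2.undistortPoints(np.array([[px]],float),K,np.array([float(d["k1"]),0,0,0]))[0,0]
    # k1 convention as given: drawn = (1+k1 r^2)*ray, same as OpenCV
    return -R.T@t, R.T@np.array([u[0],u[1],1])
def plane(d,px,z):
    c,v=ray(d,px); return c+v*(z-c[2])/v[2]
def tri(d1,p1,d2,p2):
    c1,v1=ray(d1,p1);c2,v2=ray(d2,p2)
    s=np.linalg.lstsq(np.c_[v1,-v2],c2-c1,rcond=None)[0]
    a,b=c1+v1*s[0],c2+v2*s[1]; return (a+b)/2,np.linalg.norm(a-b)
def proj(d,P): return cv2.projectPoints(np.array(P,float).reshape(-1,3),d["rvec"],d["tvec"],d["mtx"],np.array([float(d["k1"]),0,0,0]))[0][:,0]
E
python3 - <<'E'
from vis import *
T,S=load("top"),load("scene")
g=cv2.cvtColor(T["image"],cv2.COLOR_RGB2GRAY)
m=np.uint8(g>105)*255; m[:, :135]=0;m[:,207:]=0;m[:200]=0;m[268:]=0
for c in cv2.findContours(m,cv2.RETR_EXTERNAL,cv2.CHAIN_APPROX_NONE)[0]:
    if cv2.contourArea(c)>80:
        (x,y),r=cv2.minEnclosingCircle(c); M=cv2.moments(c);p=(M["m10"]/M["m00"],M["m01"]/M["m00"]);print("ring px",np.round(p,1),r,np.round(plane(T,p,.014),4))
for p in [(130,196),(208,192),(213,271),(130,276)]: print("tray",np.round(plane(T,p,.012),4))
hsv=cv2.cvtColor(T["image"],cv2.COLOR_RGB2HSV)
for p,z in [((376,216),.085),((363,160),.086),((274,262),.08),((268,187),.09),((268,110),.06)]: print(p,np.round(plane(T,p,z),3))
a=cv2.resize(T["image"][135:260,325:415],None,fx=4.4,fy=4.4,interpolation=cv2.INTER_CUBIC)
b=cv2.resize(S["image"][145:230,115:205],None,fx=4.4,fy=4.4,interpolation=cv2.INTER_CUBIC)
w=np.zeros((550,800,3),np.uint8);w[:a.shape[0],:396]=a[:550];w[:b.shape[0],400:796]=b
cv2.imwrite("pics/scale0.png",w[:,:,::-1])
E
```

```text
ring px [151.2 251.7] 9.708344459533691 [0.4438 0.2857 0.014 ]
ring px [188.5 250.2] 10.12432861328125 [0.4425 0.1956 0.014 ]
ring px [148.9 216.2] 9.342494010925293 [0.5306 0.2904 0.014 ]
ring px [185.9 213.2] 9.324090003967285 [0.5333 0.1995 0.014 ]
tray [0.5842 0.3371 0.012 ]
tray [0.5837 0.1438 0.012 ]
tray [0.3899 0.1386 0.012 ]
tray [0.3885 0.3375 0.012 ]
(376, 216) [ 0.49  -0.245  0.085]
(363, 160) [ 0.624 -0.228  0.086]
(274, 262) [ 0.399 -0.005  0.08 ]
(268, 187) [ 0.571 -0.002  0.09 ]
(268, 110) [ 0.771 -0.015  0.06 ]
```

View pics/scale0.png

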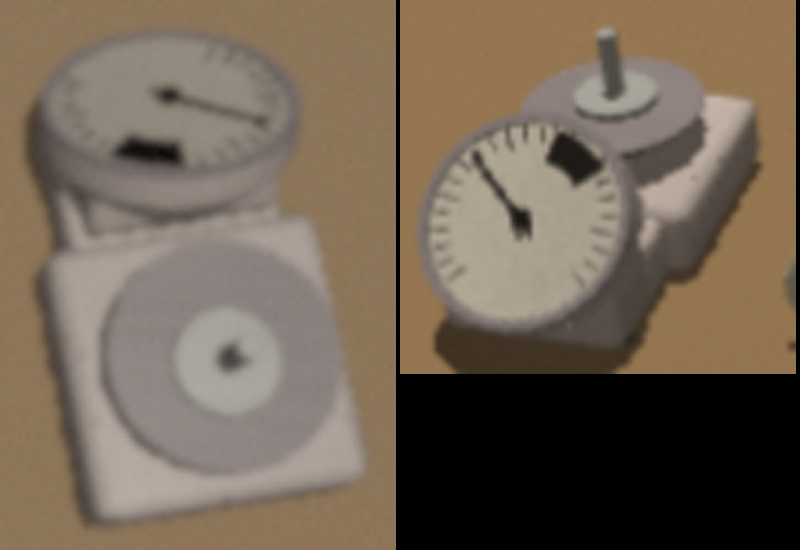

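The crop shows the post tip at about scene (161.7,152.1) and top (377.1,216.0). The foot centre is at scene (163.5,166.4) and top (376.4,216.6). The needle sits about 73° before the band centre, so roughly 1.6 rad.

```bash
python3 - <<'E'
from vis import *
T,S=load("top"),load("scene")
print("tip tri",tri(T,(377.1,216.0),S,(161.7,152.1)))
print("tip top@.137",plane(T,(377.1,216.0),.137),"scene",plane(S,(161.7,152.1),.137))
print("foot top@.091",plane(T,(376.4,216.6),.0912),"scene",plane(S,(163.5,166.4),.0912))
# platform centre: grey disc
f=lambda x,y:((x+.5)/4.4-.5)
pc=(325+f(223,0),135+f(357,0)); print("platform",plane(T,pc,.08))
hs=[(45,262),(320,222),(365,470),(95,520)]
c=np.array([plane(T,(325+f(x,0),135+f(y,0)),.05) for x,y in hs]);print(c.round(3),c.mean(0))
dc=(325+f(170,0),135+f(96,0)); ds=(115+f(121,0),145+f(222,0)); print("dial",plane(T,dc,.086),tri(T,dc,S,ds))
# rings from scene for cross-check
g=cv2.cvtColor(S["image"],cv2.COLOR_RGB2GRAY)
m=np.uint8(g>110)*255;k=np.zeros_like(m);k[198:240,295:360]=1;m*=k
for q in cv2.findContours(m,cv2.RETR_EXTERNAL,cv2.CHAIN_APPROX_NONE)[0]:
    if cv2.contourArea(q)>40:
        (x,y),_=cv2.minEnclosingCircle(q);x0,y0,w,h=cv2.boundingRect(q);p=(x0+(w-1)/2,y0+(h-1)/2);print("ring scene",p,w,h,plane(S,p,.0125).round(4))
from scipy.spatial.transform import Rotation as R
print(R.from_quat(bot.state()["tool_rot"]).as_matrix().round(4))
E
```

```text
tip tri (array([ 0.48431211, -0.23727708,  0.13517666]), np.float64(0.007290898657384063))
tip top@.137 [ 0.48246165 -0.23331318  0.137     ] scene [ 0.48690304 -0.23968362  0.137     ]
foot top@.091 [ 0.48798777 -0.24394243  0.0912    ] scene [ 0.49078773 -0.23890447  0.0912    ]
platform [ 0.49175085 -0.2446183   0.08      ]
[[ 0.553 -0.162  0.05 ]
 [ 0.567 -0.313  0.05 ]
 [ 0.431 -0.322  0.05 ]
 [ 0.413 -0.176  0.05 ]] [ 0.49136572 -0.24313294  0.05      ]
dial [ 0.63278159 -0.22976993  0.086     ] (array([ 0.63146233, -0.22766331,  0.08753008]), np.float64(0.003648150685281935))
ring scene (341.5, 229.5) 16 10 [0.5243 0.2914 0.0125]
ring scene (307.0, 223.5) 15 10 [0.5269 0.1997 0.0125]
ring scene (343.0, 209.0) 15 9 [0.4346 0.2864 0.0125]
ring scene (311.5, 203.5) 14 8 [0.4355 0.1963 0.0125]
[[-9.418e-01  3.361e-01 -3.000e-04]
 [ 3.361e-01  9.418e-01 -9.000e-04]
 [-1.000e-04 -1.000e-03 -1.000e+00]]
```

```bash
python3 -m creep '[[[-0.35,-0.2415,0.13,0,0,1.228,0.056],[-0.35,-0.2415,0.13,0,0,1.228,0.056],[-0.35,-0.2415,0.13,0,0,1.228,0.056],[-0.35,-0.2415,0.13,0,0,1.228,0.056],[-0.35,-0.2415,0.13,0,0,1.228,0.056],[-0.35,-0.2415,0.13,0,0,1.228,0.056],[-0.35,-0.2415,0.13,0,0,1.228,0.056],[-0.35,-0.2415,0.13,0,0,1.228,0.056],[-0.35,-0.2415,0.13,0,0,1.228,0.056]]]' 25; python3 - <<'E'
from vis import *
from scipy.spatial.transform import Rotation as R
s=bot.state();print(R.from_quat(s["tool_rot"]).as_matrix().round(3),s["joint_positions"].round(2))
T=grab("top","top1");S=grab("scene")
a=T["image"][170:300,100:260];b=S["image"][120:250,260:420]
w=np.vstack([cv2.resize(a,None,fx=2.2,fy=2.2,interpolation=3),cv2.resize(b,None,fx=2.2,fy=2.2,interpolation=3)]);cv2.imwrite("pics/g1.png",w[:,:,::-1])
E
```

```text
t: 1.23
tool_pos: [0.4415, 0.1966, 0.1012]
tool_rot: [0.707, 0.707, -0.0, -0.0]
ft_force: [-0.1, 0.0, 0.3]
finger_gap: 0.0559
gripper_force: 0.0
[[-0.     1.    -0.001]
 [ 1.     0.     0.   ]
 [ 0.    -0.001 -1.   ]] [-0.56  0.8   0.14  1.96 -0.26  0.4  -0.23]
```

View pics/g1.png

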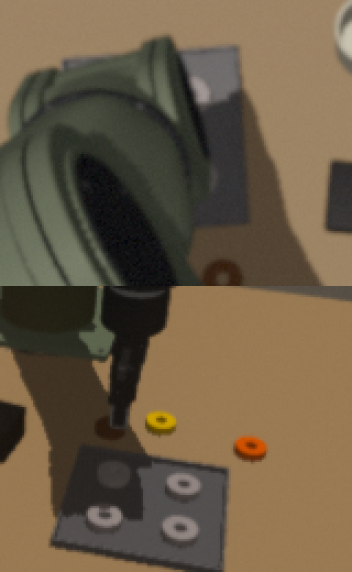

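The gripper is above the near ring, which lies in its shadow at about (113,473) in the crop.

```bash
python3 -m creep '[[[0,0,0.05,0,0,0,0.056],[0,0,0.08,0,0,0,0.056],[0,0,0.088,0,0,0,0.056],[0,0,0.092,0,0,0,0.056]]]' 20; python3 -m creep '[[[0,0,0.004,0,0,0,0.056],[0,0,0.004,0,0,0,0.03],[0,0,0.004,0,0,0,0.03],[0,0,0.004,0,0,0,0.03]]]'
```

```text
t: 1.82
tool_pos: [0.4417, 0.1971, 0.0098]
tool_rot: [0.707, 0.708, 0.0, 0.0]
ft_force: [0.9, 0.3, 1.0]
finger_gap: 0.0559
gripper_force: 0.0
t: 2.33
tool_pos: [0.4419, 0.1966, 0.0059]
tool_rot: [0.707, 0.707, 0.0, 0.0]
ft_force: [-0.8, 0.8, 8.5]
finger_gap: 0.0419
gripper_force: 20.6
```

```bash
python3 -m creep '[[[0,0,-0.002,0,0,0,0.056],[0,0,-0.002,0,0,0,0.056],[0,0,-0.002,0,0,-0.188,0.056],[0,0,-0.002,0,0,-0.376,0.056],[0,0,-0.002,0,0,-0.564,0.056],[0,0,-0.002,0,0,-0.752,0.056],[0,0,-0.002,0,0,-0.94,0.056],[0,0,-0.002,0,0,-1.128,0.056],[0,0,-0.002,0,0,-1.316,0.056],[0,0,-0.002,0,0,-1.504,0.056]]]';  python3 -m creep '[[[0,0,0,0,0,-0.067,0.056],[0,0,0,0,0,-0.067,0.03],[0,0,0,0,0,-0.067,0.03],[0,0,0,0,0,-0.067,0.03]]]' 40
```

```text
t: 3.58
tool_pos: [0.4418, 0.1964, 0.0073]
tool_rot: [0.032, 0.999, -0.0, 0.0]
ft_force: [-0.1, 0.8, -0.9]
finger_gap: 0.0559
gripper_force: 0.0
t: 4.08
tool_pos: [0.4418, 0.1963, 0.0077]
tool_rot: [0.004, 1.0, -0.0, 0.0]
ft_force: [-1.6, -1.8, 12.6]
finger_gap: 0.0419
gripper_force: 38.7
```

```bash
python3 -m creep '[[[0,0,-0.03,0,0,0,0.03],[0,0,-0.09,0,0,0,0.03],[0,0,-0.15,0,0,0,0.03],[-0.01,-0.05,-0.172,0,0,0,0.03],[-0.02,-0.11,-0.172,0,0,0,0.03],[-0.03,-0.17,-0.172,0,0,0,0.03],[-0.03,-0.23,-0.172,0,0,0,0.03],[-0.04,-0.29,-0.172,0,0,0,0.03],[-0.046,-0.35,-0.172,0,0,0,0.03],[-0.046,-0.39,-0.172,0,0,0,0.03]]]';  python3 -m creep '[[[0,-0.048,0,0,0,0,0.03],[0,-0.048,0,0,0,0,0.03],[0,-0.048,0,0,0,0,0.03]]]'; python3 - <<'E'
from vis import *
s=bot.state();print(s["tool_pos"],s["joint_positions"].round(2),s["wrist_torque"].round(3))
T=grab("top");S=grab("scene")
np.savez("topA.npz",**T);np.savez("sceneA.npz",**S)
a=T["image"][135:260,325:415];b=S["image"][115:230,110:210]
w=np.zeros((550,800,3),np.uint8);a=cv2.resize(a,None,fx=4.4,fy=4.4,interpolation=3);b=cv2.resize(b,None,fx=4,fy=4,interpolation=3)
w[:550,:396]=a[:550];w[:460,400:800]=b;cv2.imwrite("pics/h1.png",w[:,:,::-1])
# refine foot centre in initial pics
for n,sl,thr in (("top",(345,405,190,245),0),("scene",(145,180,158,175),0)):
    d=load(n);x0,x1,y0,y1=sl
    g=cv2.resize(cv2.cvtColor(d["image"],cv2.COLOR_RGB2GRAY)[y0:y1,x0:x1],None,fx=8,fy=8,interpolation=3)
    hsv=cv2.cvtColor(cv2.resize(d["image"][y0:y1,x0:x1],None,fx=8,fy=8,interpolation=3),cv2.COLOR_RGB2LAB)
    m=np.uint8((hsv[...,1]<129)&(g>100))*255
    q=max(cv2.findContours(m,cv2.RETR_EXTERNAL,cv2.CHAIN_APPROX_NONE)[0],key=cv2.contourArea)
    h=cv2.convexHull(q);e=cv2.fitEllipse(h);p=((e[0][0]+.5)/8-.5+x0,(e[0][1]+.5)/8-.5+y0);print(n,p,np.array(e[1])/8,plane(d,p,.0912))
E
```

```text
t: 5.32
tool_pos: [0.4857, -0.1963, 0.1791]
tool_rot: [0.005, 1.0, 0.0, -0.0]
ft_force: [-0.1, 1.4, -1.9]
finger_gap: 0.0419
gripper_force: 41.2
t: 5.7
tool_pos: [0.486, -0.241, 0.1792]
tool_rot: [0.003, 1.0, 0.001, -0.0]
ft_force: [0.6, 0.4, -0.4]
finger_gap: 0.0417
gripper_force: 41.2
[ 0.48598928 -0.24098657  0.17920464] [ 0.64  0.76 -0.46  1.67  0.43  0.82  1.56] [ 0.026 -0.016  0.016]
top (375.95887756347656, 216.81317901611328) [24.24394798 25.33974457] [ 0.48755432 -0.24288647  0.0912    ]
scene (163.35843658447266, 166.0315465927124) [10.97984028 19.19049835] [ 0.48905456 -0.24033401  0.0912    ]
```

View pics/h1.png

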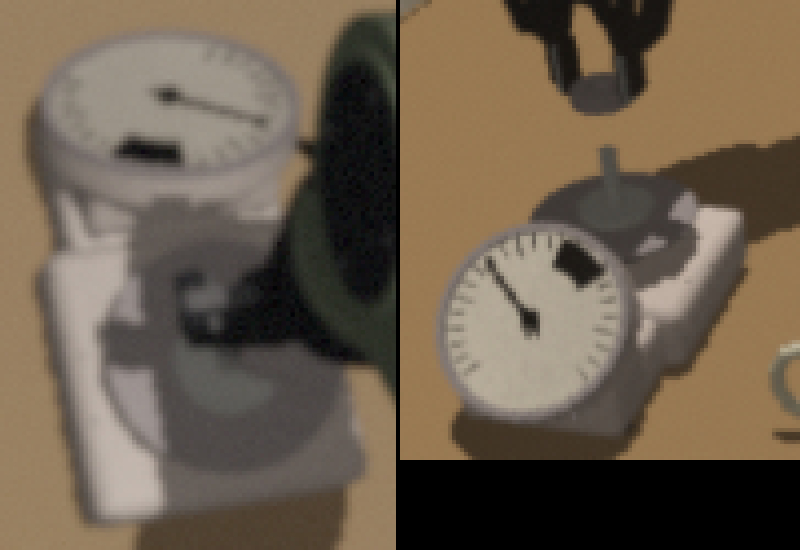

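The ring hangs level between the fingers, centred at about (605,95) in the scene crop. The post tip is below it at (608,150), and the needle is unchanged.

```bash
python3 - <<'E'
from vis import *
S=load("sceneA");S0=load("scene")
f=lambda x,y:(110+(x-400+.5)/4-.5,115+(y+.5)/4-.5)
C=np.array([.486,-.241,.1755]);a=np.linspace(0,2*np.pi,73)
rim=lambda z:proj(S,np.c_[C[0]+.022*np.cos(a),C[1]+.022*np.sin(a),np.full(73,z)])
P=np.r_[rim(.1755),rim(.1885)];print("pred bbox",P.min(0),P.max(0))
print("seen left/right/bottom",f(571,0)[0],f(641,0)[0],f(0,114)[1])
g=cv2.cvtColor(S["image"],cv2.COLOR_RGB2GRAY)
for r in range(136,145):print(r,g[r,148:175])
for p in [(.486,-.241,.137),(.488,-.2413,.137)]: print(proj(S,p))
print("tip rows");
for r in range(149,160):print(r,g[r,154:170])
E
```

```text
pred bbox [150.87631247 132.30703067] [167.3974938  143.60226539]
seen left/right/bottom 152.375 169.875 143.125
136 [111  77  50  26  35  52  57  59  57  55  58  61  63  62  58  54  47  58
  50  30  24  23  33  75 119 125 125]
137 [122  95  65  33  45  56  58  59  57  57  58  59  59  60  58  54  47  58
  52  34  25  28  51  93 123 124 125]
138 [124 118  88  59  54  58  59  58  58  59  58  59  58  59  58  56  50  53
  53  37  32  49  89 120 125 126 125]
139 [126 124 119 112  85  62  61  60  59  60  59  59  61  59  61  61  56  50
  58  53  65  93 119 124 125 124 123]
140 [124 126 125 121  92  63  59  62  61  62  62  63  62  61  60  60  57  53
  62  72 100 121 124 125 126 125 125]
141 [126 125 125 125 114  71  59  61  62  62  62  63  62  61  61  62  60  65
  76 100 121 124 125 125 124 125 125]
142 [126 126 126 125 122 101  73  66  63  64  63  63  64  65  65  66  77 100
 119 123 125 126 125 126 126 126 124]
143 [125 124 125 126 125 123 117 102  84  80  80  76  83  92  93 102 118 124
 125 125 125 126 125 125 125 126 125]
144 [126 125 126 126 125 126 125 124 120 121 122 121 122 122 122 12
[... 186 characters left out ...]

150 [126 126 125 126 125 125 124 122 122 124 125 125 125 126 125 125]
151 [125 125 126 125 124 121 114 100 102 112 120 125 125 125 124 126]
152 [125 126 125 125 122 108  82  78  78  86 107 123 126 125 126 126]
153 [126 126 124 126 125 113  84  77  76  82 104 124 126 125 125 125]
154 [125 125 126 126 124 115  83  76  77  81 105 124 125 126 126 126]
155 [126 126 125 126 126 116  88  77  76  79  99 124 126 126 126 125]
156 [126 126 127 126 126 117  94  78  76  75  93 120 125 126 125 124]
157 [126 125 126 125 124 117  94  79  78  76  86 106 117 116 117 116]
158 [125 124 121 119 116 112  95  79  75  74  75  77  78  78  78  79]
159 [120 112  98  88  76  68  70  75  77  74  69  62  63  62  62  62]
```

```bash
python3 - <<'E'
from vis import *
from scipy.optimize import fsolve
S=load("sceneA");a=np.linspace(0,2*np.pi,361)
def pred(x,y,z):
    P=proj(S,np.c_[x+.0063*np.cos(a),y+.0063*np.sin(a),np.full(361,z)]);b=proj(S,(x,y,z-.003))[0]
    return np.array([b[0],P[:,1].min()])
for z in (.1365,.137,.1375): print(z,fsolve(lambda q:pred(q[0],q[1],z)-[161.5,151.0],[.488,-.241]))
for x in (.487,.488,.489): print(x,fsolve(lambda q:pred(x,q[0],.137)[0]-161.5,[-.241]))
# dial needle: project face points; face normal leans: polar angle of pixel offsets
T=load("top");c=np.array([.632,-.2295,.086]);ax=np.array([.632-.4915,-.2295+.2437,0]);ax/=np.linalg.norm(ax);print("yaw",np.arctan2(ax[1],ax[0]))
n=ax*np.sin(np.radians(40))+np.array([0,0,np.cos(np.radians(40))]);up=-ax*np.cos(np.radians(40))+np.array([0,0,np.sin(np.radians(40))]);rt=np.cross(up,n)
for th in np.arange(1.4,2,.1): 
    v=up*np.cos(th-2.4)+rt*np.sin(th-2.4); d=proj(S,[c,c+.05*v]); print(round(th,2),d.round(1).tolist())
f=lambda x,y:(110+(x-400+.5)/4-.5,115+(y+.5)/4-.5)
print("needle",f(530,320),f(488,258))
E
```

```text
0.1365 [ 0.48623631 -0.24127145]
0.137 [ 0.48701991 -0.24075231]
0.1375 [ 0.48780351 -0.24023317]
0.487 [-0.24076346]
0.488 [-0.24020361]
0.489 [-0.23964377]
yaw 0.10072558558124521
1.4 [[140.8, 195.4], [128.7, 183.9]]
1.5 [[140.8, 195.4], [130.1, 182.5]]
1.6 [[140.8, 195.4], [131.5, 181.3]]
1.7 [[140.8, 195.4], [133.1, 180.3]]
1.8 [[140.8, 195.4], [134.7, 179.4]]
1.9 [[140.8, 195.4], [136.3, 178.6]]
2.0 [[140.8, 195.4], [138.1, 178.0]]
needle (142.125, 194.625) (131.625, 179.125)
```

```bash
python3 -m creep '[[[-0.0016,0.0004,0.02,0,0,0,0.03],[-0.0016,0.0004,0.032,0,0,0,0.03],[-0.0016,0.0004,0.034,0,0,0,0.03],[-0.0016,0.0004,0.034,0,0,0,0.03]]]'; python3 -c "
from rig import bot;s=bot.state();print(s['ft_force'],s['wrist_torque'],s['tool_pos'])"; python3 -m creep '[[[0,0,0.003,0,0,0,0.03],[0,0,0.005,0,0,0,0.03],[0,0,0.007,0,0,0,0.03],[0,0,0.007,0,0,0,0.03],[0,0,0.007,0,0,0,0.03]]]';python3 -c "
from rig import bot;s=bot.state();print(s['ft_force'],s['wrist_torque'],s['tool_pos'])"
```

```text
t: 6.3
tool_pos: [0.4878, -0.2412, 0.1456]
tool_rot: [0.002, 1.0, -0.0, 0.0]
ft_force: [0.5, -1.0, -1.4]
finger_gap: 0.0419
gripper_force: 41.2
[ 0.45162942 -0.95654229 -1.40271545] [ 0.06484459 -0.00498667  0.02211831] [ 0.48778474 -0.24121909  0.1456491 ]
t: 6.92
tool_pos: [0.4876, -0.2415, 0.1384]
tool_rot: [0.002, 1.0, -0.0, -0.0]
ft_force: [-0.4, -1.0, -0.3]
finger_gap: 0.0418
gripper_force: 41.3
[-0.35171274 -1.0328103  -0.25144455] [-0.29355525  0.16612581 -0.01888003] [ 0.48758168 -0.24145178  0.13835391]
```

```bash
cat >> vis.py <<'E'
c0=np.array([.632,-.2295,.086]);ax=np.array([.995,.1005,0])
_a=np.radians(40);nn=ax*np.sin(_a)+np.array([0,0,np.cos(_a)]);up=-ax*np.cos(_a)+np.array([0,0,np.sin(_a)]);rt=np.cross(up,nn)
def needle(d):
    g=cv2.cvtColor(d["image"],cv2.COLOR_RGB2GRAY).astype(np.float32)
    th=np.arange(0.6,4.6,.01); v=np.zeros(len(th))
    for r in np.arange(.014,.036,.002):
        p=proj(d,c0+r*(np.cos(th-2.4)[:,None]*up+np.sin(th-2.4)[:,None]*rt))+[1.3,-.8]
        v+=cv2.remap(g,p[:,:1].astype(np.float32),p[:,1:].astype(np.float32),cv2.INTER_LINEAR).ravel()
    w=np.clip(np.median(v)-v,0,None);i=w.argmax();k=abs(th-th[i])<.25
    return (th[k]*w[k]).sum()/w[k].sum()
def now():
    s=bot.state();S=grab("scene");print("needle",round(needle(S),3),"F",s["ft_force"].round(2),"M",s["wrist_torque"].round(3),"p",s["tool_pos"].round(4));return S
E
python3 -c "
from vis import *
print(needle(load('scene')),needle(load('sceneA')));S=now();g=cv2.resize(S['image'][115:230,110:210],None,fx=5,fy=5,interpolation=3);cv2.imwrite('pics/i1.png',g[:,:,::-1])"
```

```text
1.5324184870363877 1.5319562343691087
needle 1.712 F [-0.35 -1.03 -0.25] M [-0.294  0.166 -0.019] p [ 0.4876 -0.2415  0.1384]
```

View pics/i1.png

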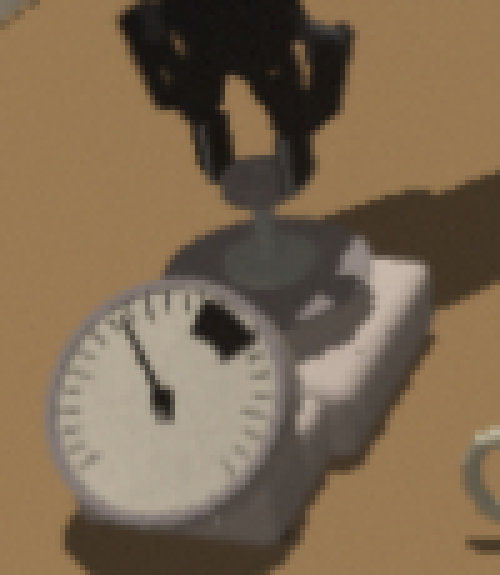

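The needle has risen only about 0.18 rad (0.45 N), and the ring sits on or around the tip at (263,208). The moment change suggests a side push towards -y and -x, so I'll give way in that direction.

```bash
python3 -m creep '[[[0.0004,-0.0008,0,0,0,0,0.03],[0.0004,-0.0008,0,0,0,0,0.03],[0.0004,-0.0008,0,0,0,0,0.03]]]'|sed -n '2p;4p'; python3 -c "
from vis import *
now()"; python3 -m creep '[[[0,0,0.002,0,0,0,0.03],[0,0,0.003,0,0,0,0.03],[0,0,0.003,0,0,0,0.03]]]'|sed -n '2p;4p'; python3 -c "
from vis import *
now()"
```

```text
tool_pos: [0.4873, -0.2421, 0.1383]
ft_force: [-0.3, 0.2, -1.9]
needle 1.532 F [-0.34  0.23 -1.91] M [-0.041 -0.058  0.004] p [ 0.4873 -0.2421  0.1383]
tool_pos: [0.4872, -0.2421, 0.1352]
ft_force: [0.2, 0.6, -2.2]
needle 1.532 F [ 0.16  0.6  -2.16] M [-0.065  0.005 -0.038] p [ 0.4872 -0.2421  0.1352]
```

```bash
python3 -m creep '[[[0,0,0.006,0,0,0,0.03],[0,0,0.012,0,0,0,0.03],[0,0,0.018,0,0,0,0.03],[0,0,0.018,0,0,0,0.03]]]'|sed -n '2p;4p'; python3 -c "
from vis import *
now()"; python3 -m creep '[[[0,0,0.006,0,0,0,0.03],[0,0,0.012,0,0,0,0.03],[0,0,0.018,0,0,0,0.03],[0,0,0.018,0,0,0,0.03]]]'|sed -n '2p;4p'; python3 -c "
from vis import *
now()"
```

```text
tool_pos: [0.487, -0.2421, 0.1168]
ft_force: [-0.3, -0.2, -0.8]
needle 1.532 F [-0.27 -0.23 -0.81] M [ 0.037  0.018 -0.011] p [ 0.487  -0.2421  0.1168]
tool_pos: [0.4871, -0.2421, 0.0988]
ft_force: [0.2, 0.7, -1.5]
needle 1.532 F [ 0.15  0.72 -1.46] M [0.012 0.05  0.028] p [ 0.4871 -0.2421  0.0988]
```

```bash
python3 -m creep '[[[0,0,0.002,0,0,0,0.03],[0,0,0.004,0,0,0,0.03],[0,0,0.005,0,0,0,0.03],[0,0,0.006,0,0,0,0.03],[0,0,0.006,0,0,0,0.03]]]'|sed -n '2p;4p'; python3 -c "
from vis import *
now()"
```

```text
tool_pos: [0.4873, -0.2422, 0.0933]
ft_force: [0.1, -0.3, 0.1]
needle 2.041 F [ 0.05 -0.33  0.13] M [-0.033 -0.006 -0.041] p [ 0.4873 -0.2422  0.0933]
```

```bash
python3 -m creep '[[[0,0,0,0,0,0,0.05],[0,0,0,0,0,0,0.056],[0,0,0,0,0,0,0.056],[0,0,0,0,0,0,0.056]]]'|sed -n '2p;4,6p'; python3 -c "
from vis import *
now()"; python3 -m creep '[[[0,0,-0.01,0,0,0,0.056],[0,0,-0.04,0,0,0,0.056],[0,0,-0.08,0,0,0,0.056],[0,0,-0.08,0,0,0,0.056]]]'|sed -n '1,4p'; python3 -c "
from vis import *
S=now();g=cv2.resize(S['image'][115:230,110:210],None,fx=5,fy=5,interpolation=3);cv2.imwrite('pics/j1.png',g[:,:,::-1])"
```

```text
tool_pos: [0.4872, -0.2422, 0.0933]
ft_force: [0.3, -0.1, -0.2]
finger_gap: 0.0564
gripper_force: 0.0
needle 2.097 F [ 0.3  -0.14 -0.22] M [ 0.028 -0.003 -0.007] p [ 0.4872 -0.2422  0.0933]
t: 10.65
tool_pos: [0.4882, -0.2425, 0.1762]
tool_rot: [0.002, 1.0, -0.001, 0.002]
ft_force: [0.0, -0.1, -0.6]
needle 2.098 F [ 0.04 -0.06 -0.59] M [-0.005 -0.023  0.001] p [ 0.4882 -0.2425  0.1762]
```

View pics/j1.png

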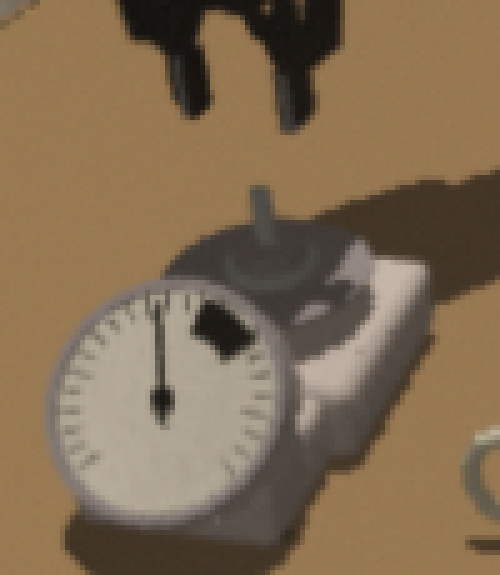

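The first ring lies flat at the foot around the post, near (272,262), and the needle at (157,300) reads about 2.1, below the band. The scene and top rays differ by several mm at the tray. The real grasp of the first ring agreed with the top view, so I'll use that for the second ring at (0.5326, 0.2004).

```bash
python3 -m creep '[[[-0.005,0.05,0,0,0,0.188,0.056],[-0.01,0.11,0,0,0,0.376,0.056],[-0.015,0.17,0,0,0,0.564,0.056],[-0.02,0.23,0,0,0,0.752,0.056],[-0.03,0.29,0,0,0,0.94,0.056],[-0.035,0.35,0,0,0,1.128,0.056],[-0.04,0.41,0,0,0,1.316,0.056],[-0.045,0.4425,0.03,0,0,1.504,0.056],[-0.045,0.4425,0.07,0,0,1.571,0.056],[-0.045,0.4425,0.08,0,0,1.571,0.056]]]' 20;python3 - <<'E'
from vis import *
print(needle(grab("scene")))
E
```

```text
t: 11.95
tool_pos: [0.5327, 0.1998, 0.0911]
tool_rot: [0.708, 0.706, -0.002, -0.001]
ft_force: [0.8, -0.1, 0.9]
finger_gap: 0.0559
gripper_force: 0.0
2.096945602098244
```

```bash
python3 -m creep '[[[0,0,0.05,0,0,0,0.056],[0,0,0.078,0,0,0,0.056],[0,0,0.083,0,0,0,0.056],[0,0,0.083,0,0,0,0.056]]]'|sed -n '2,4p'; python3 -m creep '[[[0,0,0.002,0,0,0,0.056],[0,0,0.002,0,0,0,0.03],[0,0,0.002,0,0,0,0.03],[0,0,0.002,0,0,0,0.03],[0,0,0.002,0,0,0,0.056],[0,0,0.002,0,0,0,0.056]]]'
```

```text
tool_pos: [0.5346, 0.2001, 0.0116]
tool_rot: [0.708, 0.706, 0.001, 0.0]
ft_force: [0.1, -0.1, 0.4]
t: 13.25
tool_pos: [0.534, 0.2002, 0.0085]
tool_rot: [0.708, 0.706, 0.0, 0.0]
ft_force: [0.3, 0.5, -0.2]
finger_gap: 0.056
gripper_force: 0.0
```

```bash
python3 -m creep '[[[0,0,0,0,0,-0.188,0.056],[0,0,0,0,0,-0.376,0.056],[0,0,0,0,0,-0.564,0.056],[0,0,0,0,0,-0.752,0.056],[0,0,0,0,0,-0.94,0.056],[0,0,0,0,0,-1.128,0.056],[0,0,0,0,0,-1.316,0.056],[0,0,0,0,0,-1.504,0.056],[0,0,0,0,0,-1.571,0.056]]]'|sed -n '2,4p';  python3 -m creep '[[[0,0,0.001,0,0,0,0.056],[0,0,0.001,0,0,0,0.03],[0,0,0.001,0,0,0,0.03],[0,0,0.001,0,0,0,0.03],[0,0,0.001,0,0,0,0.03]]]' 40
```

```text
tool_pos: [0.534, 0.1999, 0.0083]
tool_rot: [-0.0, 1.0, -0.0, 0.0]
ft_force: [0.4, -0.3, 0.2]
t: 15.0
tool_pos: [0.5339, 0.2001, 0.0076]
tool_rot: [0.003, 1.0, -0.0, 0.0]
ft_force: [-2.2, -1.1, 6.5]
finger_gap: 0.0415
gripper_force: 39.6
```

```bash
python3 -m creep '[[[0,0,-0.03,0,0,0,0.03],[0,0,-0.09,0,0,0,0.03],[0,0,-0.15,0,0,0,0.03],[0.01,-0.05,-0.172,0,0,0,0.03],[0.015,-0.11,-0.172,0,0,0,0.03],[0.02,-0.17,-0.172,0,0,0,0.03],[0.03,-0.23,-0.172,0,0,0,0.03],[0.035,-0.29,-0.172,0,0,0,0.03],[0.0468,-0.35,-0.172,0,0,0,0.03],[0.0468,-0.39,-0.172,0,0,0,0.03]]]'|sed -n '2,5p';  python3 -m creep '[[[0,-0.04,0,0,0,0,0.03],[0,-0.0522,0,0,0,0,0.03],[0,-0.0522,0.02,0,0,0,0.03],[0,-0.0522,0.03,0,0,0,0.03],[0,-0.0522,0.03,0,0,0,0.03]]]'; python3 -c "
from vis import *
now()"
```

```text
tool_pos: [0.4845, -0.1924, 0.1793]
tool_rot: [0.004, 1.0, -0.0, -0.0]
ft_force: [0.9, 0.3, -1.5]
finger_gap: 0.0412
t: 16.88
tool_pos: [0.4854, -0.2411, 0.149]
tool_rot: [0.002, 1.0, 0.0, -0.0]
ft_force: [-0.3, -0.4, -0.7]
finger_gap: 0.0411
gripper_force: 41.2
needle 2.096 F [-0.26 -0.44 -0.65] M [-0.019 -0.065  0.008] p [ 0.4854 -0.2411  0.149 ]
```

```bash
python3 -m creep '[[[-0.0017,-0.001,0,0,0,0,0.03],[-0.0017,-0.001,0.006,0,0,0,0.03],[-0.0017,-0.001,0.009,0,0,0,0.03],[-0.0017,-0.001,0.012,0,0,0,0.03],[-0.0017,-0.001,0.014,0,0,0,0.03],[-0.0017,-0.001,0.014,0,0,0,0.03],[-0.0017,-0.001,0.014,0,0,0,0.03]]]'|sed -n '2,4p'; python3 -c "
from vis import *
now()"
```

```text
tool_pos: [0.4872, -0.2428, 0.1354]
tool_rot: [0.002, 1.0, -0.0, 0.0]
ft_force: [0.5, -1.1, -1.5]
needle 2.097 F [ 0.47 -1.12 -1.49] M [-0.001  0.003  0.011] p [ 0.4872 -0.2428  0.1354]
```

```bash
python3 -m creep '[[[0,0.0004,0.005,0,0,0,0.03],[0,0.0004,0.011,0,0,0,0.03],[0,0.0004,0.017,0,0,0,0.03],[0,0.0004,0.023,0,0,0,0.03],[0,0.0004,0.0255,0,0,0,0.03],[0,0.0004,0.0255,0,0,0,0.03]]]'|sed -n '2,4p'; python3 -c "
from vis import *
now()"; python3 -m creep '[[[0,0,0.002,0,0,0,0.03],[0,0,0.004,0,0,0,0.03],[0,0,0.005,0,0,0,0.03],[0,0,0.006,0,0,0,0.03],[0,0,0.006,0,0,0,0.03]]]'|sed -n '2,4p'; python3 -c "
from vis import *
now()"
```

```text
tool_pos: [0.4871, -0.2424, 0.1097]
tool_rot: [0.002, 1.0, 0.0, -0.0]
ft_force: [-0.3, -0.0, -0.7]
needle 2.097 F [-0.27 -0.   -0.66] M [-0.032 -0.028 -0.056] p [ 0.4871 -0.2424  0.1097]
tool_pos: [0.4871, -0.2425, 0.1038]
tool_rot: [0.002, 1.0, -0.0, -0.0]
ft_force: [-0.2, -0.4, -0.7]
needle 2.59 F [-0.17 -0.43 -0.7 ] M [-0.067  0.042 -0.042] p [ 0.4871 -0.2425  0.1038]
```

```bash
python3 -m creep '[[[0,0,0,0,0,0,0.05],[0,0,0,0,0,0,0.056],[0,0,0,0,0,0,0.056],[0,0,0,0,0,0,0.056]]]'|sed -n '2p;4,6p'; python3 -c "
from vis import *
now()"; python3 -m creep '[[[0,0,-0.01,0,0,0,0.056],[0,0,-0.04,0,0,0,0.056],[0,0,-0.08,0,0,0,0.056],[0,0,-0.08,0,0,0,0.056],[0,0,-0.08,0,0,0,0.056]]]'|sed -n '1,4p'; python3 -c "
from vis import *
S=now();g=cv2.resize(S['image'][115:230,110:210],None,fx=5,fy=5,interpolation=3);cv2.imwrite('pics/k1.png',g[:,:,::-1])"
```

```text
tool_pos: [0.4871, -0.2425, 0.1038]
ft_force: [-0.8, -0.0, -0.1]
finger_gap: 0.056
gripper_force: 0.0
needle 2.663 F [-0.75 -0.03 -0.1 ] M [0.021 0.008 0.013] p [ 0.4871 -0.2425  0.1038]
t: 20.5
tool_pos: [0.4869, -0.2425, 0.1839]
tool_rot: [0.002, 1.0, -0.0, -0.0]
ft_force: [-0.3, 0.1, -0.6]
needle 2.663 F [-0.34  0.11 -0.56] M [-0.    -0.    -0.054] p [ 0.4869 -0.2425  0.1839]
```

View pics/k1.png

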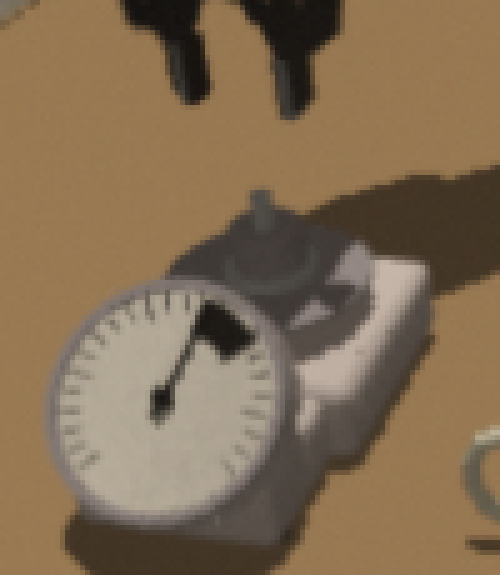

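The two rings are stacked around the post and the needle points into the left edge of the band, at about (203,310). That is close to the edge, so I'll calibrate my reading against the band's own edges.

```bash
python3 - <<'E'
from vis import *
d=load("scene")
def prof(d,r,th,off):
    g=cv2.cvtColor(d["image"],cv2.COLOR_RGB2GRAY).astype(np.float32)
    p=(proj(d,c0+r*(np.cos(th-2.4)[:,None]*up+np.sin(th-2.4)[:,None]*rt))+off).astype(np.float32)
    return cv2.remap(g,p[:,:1],p[:,1:],cv2.INTER_LINEAR).ravel()
th=np.arange(2.2,3.7,.005)
n=grab("scene")
for r in (.040,.043,.046,.049):
    for nm,i in (("start",d),("now",n)):
        v=prof(i,r,th,[1.3,-.8]);t=(v.max()+v.min())/2;k=np.where(v<t)[0];print(r,nm,"dark",th[k[0]].round(3),th[k[-1]].round(3),v.min())
t2=np.arange(2.2,3.2,.005)
for r in (.014,.018,.022,.026,.030,.034,.037):
    v=prof(n,r,t2,[1.3,-.8]);w=np.clip(np.median(v)-v,0,None);k=abs(t2-t2[w.argmax()])<.3;print(r,((t2[k]*w[k]).sum()/w[k].sum()).round(3))
# dial rim ellipse centre check (bright face)
g=cv2.cvtColor(d["image"],cv2.COLOR_RGB2GRAY);R=proj(d,c0+.06*np.array([up*np.cos(a)+rt*np.sin(a) for a in np.linspace(0,6.28,60)]));print(R.min(0),R.max(0))
E
```

```text
0.04 start dark 2.565 3.28 47.8125
0.04 now dark 2.565 3.265 35.625
0.043 start dark 2.57 3.27 27.554688
0.043 now dark 2.565 3.27 25.875
0.046 start dark 2.565 3.27 26.1875
0.046 now dark 2.565 3.27 24.0625
0.049 start dark 2.56 3.27 26.917969
0.049 now dark 2.56 3.265 24.5625
0.014 2.667
0.018 2.681
0.022 2.648
0.026 2.672
0.03 2.666
0.034 2.653
0.037 2.683
[119.60986286 173.72823446] [162.44730013 217.76951234]
```

The band edges read 2.565 and 3.27 in my measure, matching the given 2.56 and 3.27. The needle at 2.665 is therefore inside the band, and the gripper is clear.

```bash
python3 -c "
from rig import bot
print(bot.sign_off())"
```

```text
the job is handed in; nothing more can be done
None
```

I handed the job in with two rings flat over the post, the needle at rest at about 2.66 rad (inside the 2.56–3.27 band), and the other two rings untouched in the tray; the sign-off returned no verdict.

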